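Start the rotor nut on the centrifuge spindle

TASK

Pick up the big flange nut from the bench, set it gently over the threaded stud in the middle of the centrifuge rotor and back it off (anticlockwise from above) only until you feel the thread drop in. Then wind it on clockwise until its flange lies on the rotor hub, and let go. Never force it in either direction, and leave everything else on the bench as it is.

Things in the scene. Friction and masses are not known exactly. Their poses are not given: they have to be found in the camera images.
- nut: Bare steel flange nut, about 0.13 kg, lying flange down. Flange 56 mm diameter, 5 mm thick; above it a hexagon 42 mm across flats, from 5 to 24 mm height. Bore 30 mm, six-sided, right through. Origin: centre of the underside; z up the bore; x points at the middle of one flat (flats every 60 degrees).
- nut_lugs (a point): Centre of the nut's four lugs, on its axis, 6.4 mm above its underside. The lugs are round pins 3.2 mm thick, 90 degrees apart (one on the nut's x axis), reaching from the bore's wall inward to 11 mm from the axis; they are the nut's thread.
- centrifuge: Fixed white bench centrifuge without its lid, 270 x 240 mm, 130 mm high, with an aluminium rotor of 176 mm diameter (ring of twelve tube caps, none higher than the hub) and a round hub of 68 mm diameter in its middle. Origin: on the bench under the rotor axis, z up. The spindle is locked and does not turn.
- hub (a point): Centre of the hub's flat top face, 150 mm above the bench, on the stud's axis; z up. The seated nut's origin lies here.
- stud_top (a point): Tip of the fixed steel stud, on its axis, 32 mm above the hub face. The tip (10 mm diameter) widens to a plain 20 mm pilot from 6 mm below it; then a coarse right-hand thread, 28 mm diameter, four starts 90 degrees apart. How the starts stand round the stud differs each time and no axes here tell it; it can be seen from above or felt.
- land (a point): On the stud's axis, 15.5 mm above the hub: the level lands. Each quarter of the thread, clockwise from above: land 57 degrees, stop tooth 10 degrees (3 mm higher), open entry gap 23 degrees. With its lugs on the lands the nut's origin is 10.7 mm above the hub (13.7 on the tooth tops). Turned clockwise it jams on the teeth; anticlockwise, within 80 degrees, the lugs reach the gaps.
- entry (a point): On the stud's axis, 7.4 mm above the hub: floor of the entry gaps. Over the gaps the nut sinks, if let or followed down, about 8 mm, to 2.6 mm above the hub; farther anticlockwise it jams. From there clockwise it runs under the thread (1.6 mm play) and comes down 0.62 mm per 10 degrees; the flange meets the hub after about 42 degrees, and after about 57 comes a hard stop.
- collar: Bystander: plain steel ring 48 mm diameter, 14 mm high, 30 mm bore; origin at the centre of its underside.
- beaker: Bystander: glass beaker 68 mm diameter, 90 mm high; origin at the centre of its underside.
- bottle: Bystander: amber bottle 60 mm diameter, 150 mm high; origin at the centre of its underside.
- slidebox: Bystander: black slide box 90 x 170 x 35 mm; origin at the centre of its underside.
- tipbox: Bystander: blue tip box 120 x 85 x 60 mm; origin at the centre of its underside.
- wrench: Bystander: steel wrench 160 mm long lying flat; origin under its middle.
Mind the look-alikes: they are no part of the job. What is shaped like the nut but purple or red is not meant.

How it is judged:
On the way, in this order (a step that is already met when the one before it is completed fails the run):
1. the nut is over the stud, upright, above the thread's entry (horizontal distance between nut and hub below 0.004 m and z of nut in the frame of hub between 0.0045 and 0.021 m and angle between nut's own z axis and vertical below 0.15 rad), for 0.2 s.
2. the thread has dropped in: the nut has sunk through the entry gaps (horizontal distance between nut and hub below 0.003 m and z of nut in the frame of hub below 0.0042 m and angle between nut's own z axis and vertical below 0.1 rad), for 0.1 s.
At the end, for the whole second after the job is handed in: The nut is wound on under the thread with its flange on the hub (underside within 1 mm of the hub face, within 2.5 mm of the stud's axis, level within 0.06 rad), released and at rest (z of nut in the frame of hub between -0.0015 and 0.001 m and horizontal distance between nut and hub below 0.0025 m and angle between nut's own z axis and vertical below 0.06 rad and linear speed of nut below 0.01 m/s); the robot touches nothing.
It fails at once if the nut is forced: it bears on the centrifuge and stud with more than 40 N (contact force between nut and centrifuge above 40 N).
It fails at once if a bystander is moved by more than 30 mm (distance of any of collar, beaker, bottle, slidebox, tipbox, wrench from where it was at the start of the episode above 0.03 m).
It fails at once if the arm or fingers press hard on the centrifuge (over 25 N) (contact force between any of the fingers, the arm and centrifuge above 25 N).
It also fails if it takes over 72 s, if anything falls off the work surface, if the arm or the gripper's body presses on something with over 40 N, if the wrist force passes 120 N, or if a joint passes its speed limit or range.

ROBOT

A 6-joint arm with a two-finger parallel gripper is mounted at the origin on the work surface. World frame = base frame: x ahead of the robot, y to its left, z up, the work surface at z = 0. Lengths are in m, angles in rad, forces in N, time in s.
With the tool pointing down it reaches from about 0.275 to 1 m from the base axis. Payload 8.4 kg.
Tool frame: the origin (TCP) lies on the centre line of the jaws, within the pads' length; the fingertips stand 17 mm ahead of it and the grasp point (between the pads) lies 2 mm behind it (bot.tcp_to_tips is the z of the fingertips in the tool frame, in m); z points along the fingers, y is the line along which they close (so a half turn about z gives the same grasp; the last joint's range is limited). The gripper opens to 85 mm and grips with 20 to 120 N. Pads are 22 mm wide; open, the fingers measure 114 mm over their backs; the gripper's body (76 mm by 85 mm) begins 54 mm behind the grasp point. The pads swing forward as they close: fully open they stand 13 mm farther back than shut.
Start: joints at [1.336, 0.353, 1.633, -0, 1.155, -0.002], TCP at [0.144, 0.608, 0.248] pointing down, gripper open.
Joint ranges: [-2.63, 2.63], [-0.92, 2.1], [0.06, 2.66], [-1.3, 4.44], [0, 2.69], [-3.02, 3.02]. Speed limits (rad/s): [2.22, 2.22, 2.79, 3.14, 3.14, 3.14].

INTERFACE

Orientations are given as a unit quaternion [x, y, z, w].
In Python, from workcell import bot, hand, kinematics, get_obs, vision, hand_in gives the robot as it stands. The module is installed in compiled form; this text tells all that it offers. Calls block until the motion is done:
- bot.reach(position, orientation): joint-space move of the TCP to a pose.
- bot.servo_line(position, ori=None, velocity=0.15): straight line of the TCP; ori=None keeps the orientation; velocity is the mean speed in m/s.
- bot.goto_joints(angles): joint-space move.
- hand.move_gripper(opening, strength=None): finger opening in m; strength is the grip in N (None keeps the last); returns when the fingers have stopped.
- bot.dwell(seconds).
- kinematics.solve_ik(position, orientation): joint angles nearest the present ones, or None.
- get_obs(): the state.
- vision.read_camera(name): name is "scene" or "top" or "wrist"; returns a dict with "frame" (384x512x3 uint8, red, green, blue), "intrinsics" (3x3 intrinsics, pixels), "view" (4x4, takes a point from world to camera coordinates). Camera axes: x right, y down, z forward; pixel columns grow to the right and rows downward; lengths in m; the calibration is good to about 2 mm. The wrist camera is an equidistant fisheye: a pixel r from the principal point sees the ray r / f radians off the axis. A picture is of the moment at which its call begins. There is no depth.
A pose or a line that the arm cannot do raises bot.IKError and nothing moves.
- hand_in(): hands the job in; it is judged then, once.
The state is a dict: "time_s": time; "joint_pos": joint angles; "joint_vel": joint speeds; "joint_efforts": joint torques, N m; "position": TCP position; "orientation": TCP orientation; "wrist_force": force on the tool from outside, world axes, zero at the start; "ft_torque": the same for the moment, N m; "gripper_width": finger opening in m; "grip_force": force on a finger pad.
Only numpy, scipy, OpenCV 4.12 (cv2) and the standard library are available. Lean on these libraries where they do the work, as an engineer would, in place of code of your own. Each camera call takes 0.05 s, during which the arm holds its last target. There are 200 camera calls.

## Working session

There is one attempt and no reset: what is moved stays moved. The work goes in short steps, each a Python script; the robot and the scene stay as the last script left them, time stands still between calls to the robot, and variables do not carry over. Pictures are saved under pics/ and viewed, at most 10 in all, crops included, and the job is handed in when it is done.

```bash
mkdir -p pics
python3 - <<'E'
from workcell import *
import cv2,numpy as np
ims=[]
for n in("scene","top"):
    c=vision.read_camera(n); cv2.imwrite(f"pics/{n}0.png",c["frame"][:,:,::-1]); np.savez(f"{n}0.npz",**c)
    print(n,np.round(c["intrinsics"],1).tolist(),np.round(c["view"],3).tolist())
o=get_obs();print(o)
E
```

```text
scene [[353.8, 0.0, 261.9], [0.0, 353.8, 196.7], [0.0, 0.0, 1.0]] [[-0.44, 0.898, 0.02, 0.228], [0.541, 0.283, -0.792, -0.202], [-0.717, -0.338, -0.61, 1.517], [0.0, 0.0, 0.0, 1.0]]
top [[389.5, 0.0, 253.7], [0.0, 389.5, 184.4], [0.0, 0.0, 1.0]] [[-0.024, -1.0, -0.011, 0.026], [-0.985, 0.026, -0.169, 0.604], [0.169, 0.007, -0.986, 1.199], [0.0, 0.0, 0.0, 1.0]]
{'time_s': 0.1, 'joint_pos': array([ 1.33560316e+00,  3.53589568e-01,  1.63404396e+00, -1.82802114e-05,
        1.15517049e+00, -2.40471244e-03]), 'joint_vel': array([-0.00031683,  0.00068007, -0.00326009,  0.00152177,  0.00135607,
        0.00068467]), 'joint_efforts': array([-1.85209828e-03, -6.06352830e+01, -3.42821860e+01, -8.86293356e-05,
        4.13658097e-03,  1.79963104e-05]), 'position': array([0.14410003, 0.60776255, 0.24763682]), 'orientation': array([ 1.16127904e-01,  9.93234083e-01, -6.02406939e-04, -6.34848346e-05]), 'wrist_force': array([ 0.337408  , -0.23331452,  1.08666974]), 'ft_torque': array([-0.03829551,  0.07463957,  0.03639586]), 'grip_force': 0.0, 'gripper_width': 0.0853469483687241}
```

View pics/top0.png

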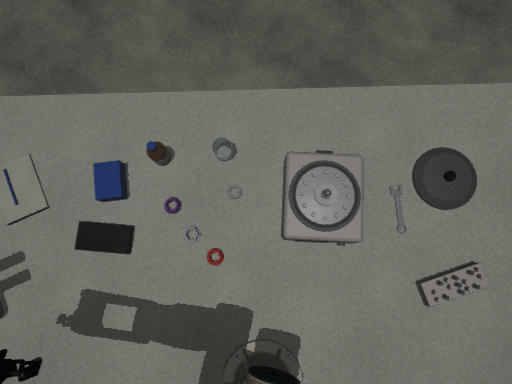

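View pics/scene0.png

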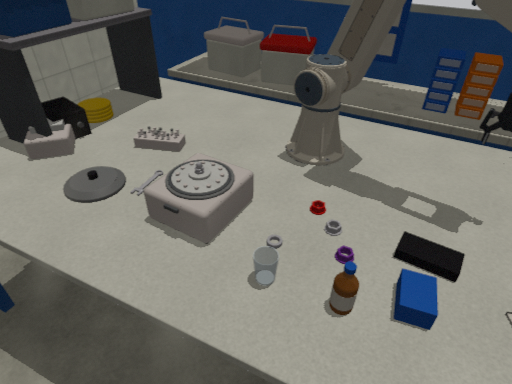

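The top view shows these ring-like candidates:
- Steel hexagon at (193,234), scene (334,228).
- Plain steel collar at (234,191), scene (275,240).
- Purple nut at (172,205), scene (345,254).
- Red nut at (215,257), scene (317,207).

By the description I choose the steel hexagon at (193,234). The centrifuge hub and stud are at (326,193). Next I triangulate it and take a close crop to check.

```bash
cat > h.py <<'E'
from workcell import *
import cv2,numpy as np
from scipy.spatial.transform import Rotation as R
def ray(c,uv):
    K=c["intrinsics"];V=c["view"];d=np.linalg.inv(K)@[uv[0],uv[1],1]
    if c.get("fish"):
        x=d[:2];r=np.hypot(*x);d=np.r_[x/max(r,1e-9)*np.sin(r),np.cos(r)]
    Rm=V[:3,:3];return -Rm.T@V[:3,3],Rm.T@(d/np.linalg.norm(d))
def onplane(c,uv,z):
    o,d=ray(c,uv);return o+d*(z-o[2])/d[2]
def tri(rs):
    A=sum(np.eye(3)-np.outer(d,d) for o,d in rs);b=sum((np.eye(3)-np.outer(d,d))@o for o,d in rs)
    return np.linalg.solve(A,b)
def project(c,p):
    q=(c["view"]@np.r_[p,1])[:3]
    if c.get("fish"):
        t=np.arctan2(np.hypot(*q[:2]),q[2]);n=q[:2]/max(np.hypot(*q[:2]),1e-9)*t
    else:n=q[:2]/q[2]
    return (c["intrinsics"]@np.r_[n,1])[:2]
def wrist(name):
    c=dict(vision.read_camera("wrist"));c["fish"]=True
    cv2.imwrite(f"pics/{name}.png",c["frame"][:,:,::-1]);np.savez(f"{name}.npz",**c);return c
def down(yaw): # tool y axis at angle yaw(rad) in the world, z down
    y=np.array([np.cos(yaw),np.sin(yaw),0]);z=np.array([0,0,-1.]);return R.from_matrix(np.c_[np.cross(y,z),y,z]).as_quat()
E
python3 - <<'E'
from h import *
t=dict(np.load("top0.npz"));s=dict(np.load("scene0.npz"))
for n,a,b in(("nut",(193,234),(334,228)),("collar",(234,191),(275,240)),("stud",(326,192),(200,168)),("purple",(172,205),(345,254)),("red",(215,257),(317,207))):
    print(n,tri([ray(t,a),ray(s,b)]).round(3),onplane(t,a,.02).round(3))
p=tri([ray(t,(193,234)),ray(s,(334,228))])
c=wrist("w0");print(c["intrinsics"].round(1).tolist(),c["view"].round(3).tolist(),bot.tcp_to_tips)
T=R.from_quat(get_obs()["orientation"]).as_matrix();P=get_obs()["position"]
V=c["view"];print("cam in tool",(T.T@(-V[:3,:3].T@V[:3,3]-P)).round(4),(T.T@V[:3,:3].T).round(3).tolist())
f=s["frame"][195:275,245:375];g=t["frame"][175:275,150:255]
im=np.hstack([cv2.resize(f,(520,320),interpolation=2),cv2.resize(g,(280,320),interpolation=2)])
cv2.imwrite("pics/crop.png",im[:,:,::-1])
E
```

```text
nut [0.452 0.217 0.006] [0.453 0.211 0.02 ]
collar [0.59  0.078 0.012] [0.59  0.076 0.02 ]
stud [ 0.556 -0.198  0.165] [ 0.579 -0.225  0.02 ]
purple [0.549 0.282 0.012] [0.549 0.28  0.02 ]
red [0.378 0.14  0.009] [0.378 0.14  0.02 ]
[[297.3, 0.0, 257.1], [0.0, 297.3, 187.4], [0.0, 0.0, 1.0]] [[0.23, 0.973, -0.001, -0.624], [0.93, -0.219, 0.294, -0.041], [0.286, -0.069, -0.956, 0.381], [0.0, 0.0, 0.0, 1.0]] 0.017
cam in tool [ 0.0738 -0.0003 -0.1273] [[0.001, -0.956, -0.295], [1.0, 0.001, -0.0], [0.0, -0.295, 0.956]]
```

View pics/crop.png

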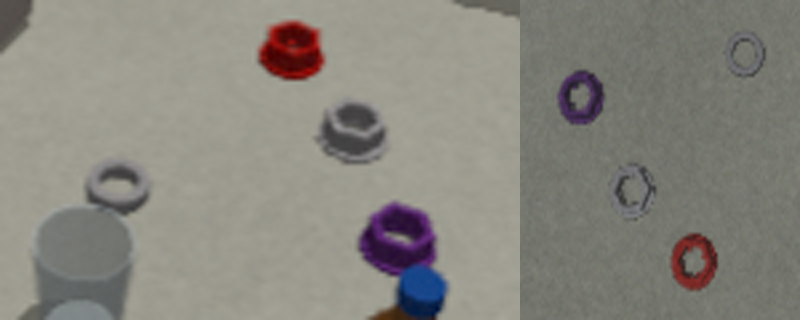

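The crop confirms it. The bare steel hexagon with a flange is at top (193,234), scene (334,228). The collar is plain and round, and the other two are purple and red. Now I take wrist views over the nut and over the stud, two of each.

Run:
```python
from h import *
n=np.array([.452,.214,0]);s=np.array([.556,-.198,.18])
ths=[]
for nm,p in(("s",s),("n",n)):
    a=np.arctan2(p[1],p[0]);u=np.array([np.cos(a),np.sin(a),0]);
    for i,(dx,dz) in enumerate(((0,.13),(.05,.13))):
        q=p+u*dx+[0,0,dz]
        (bot.reach if i==0 else bot.servo_line)(q,down(a)); bot.dwell(.3)
        c=wrist(f"w_{nm}{i}");print(nm,i,project(c,p),get_obs()["time_s"],get_obs()["joint_pos"].round(3))
im=[cv2.imread(f"pics/w_{x}.png") for x in("s0","s1","n0","n1")]
cv2.imwrite("pics/m.png",cv2.resize(np.vstack([np.hstack(im[:2]),np.hstack(im[2:])]),(800,600),interpolation=3))
```

```text
s 0 [255.52664   183.0530561] 3.675 [-0.344  0.246  1.64  -0.     1.255 -0.003]
s 1 [201.31731974 182.7390648 ] 4.5083 [-0.344  0.327  1.531  0.     1.283 -0.002]
n 0 [255.83143999 181.34606425] 6.6417 [ 0.439  0.316  2.    -0.     0.825 -0.003]
n 1 [201.97615518 181.83736473] 7.475 [ 0.439  0.382  1.895 -0.     0.864 -0.003]
```

View pics/m.png

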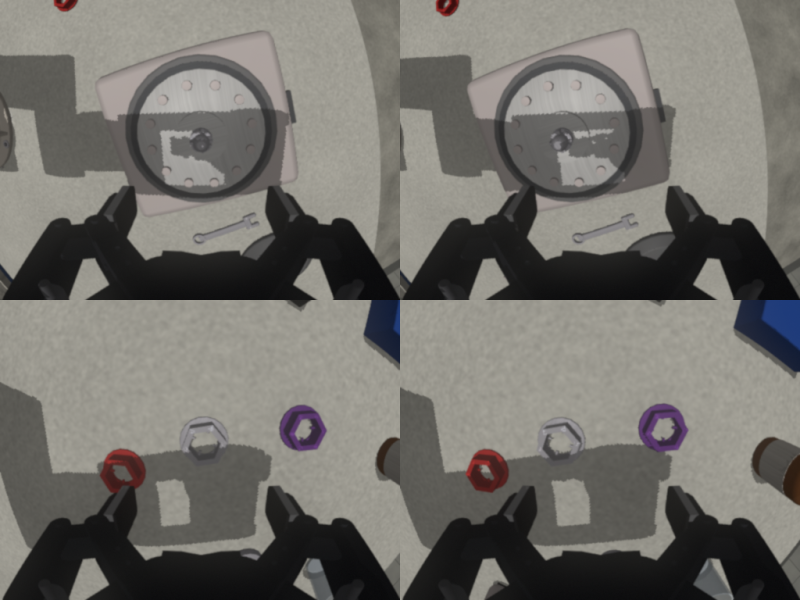

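The wrist views show the stud at s0 (256,179) and s1 (205,177), and the nut at n0 (260,175) and n1 (205,177). I'll enlarge those four.

Run:
```python
import cv2,numpy as np
L=[]
for n,(u,v) in dict(s0=(256,179),s1=(205,177),n0=(260,176),n1=(205,178)).items():
    im=cv2.imread(f"pics/w_{n}.png")[v-37:v+38,u-50:u+50]
    im=cv2.convertScaleAbs(im,alpha=1.6 if n[0]=='s' else 1.1);L.append(cv2.resize(im,(400,300),interpolation=cv2.INTER_CUBIC))
cv2.imwrite("pics/z.png",np.vstack([np.hstack(L[:2]),np.hstack(L[2:])]))
```

```text
(no output)
```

View pics/z.png

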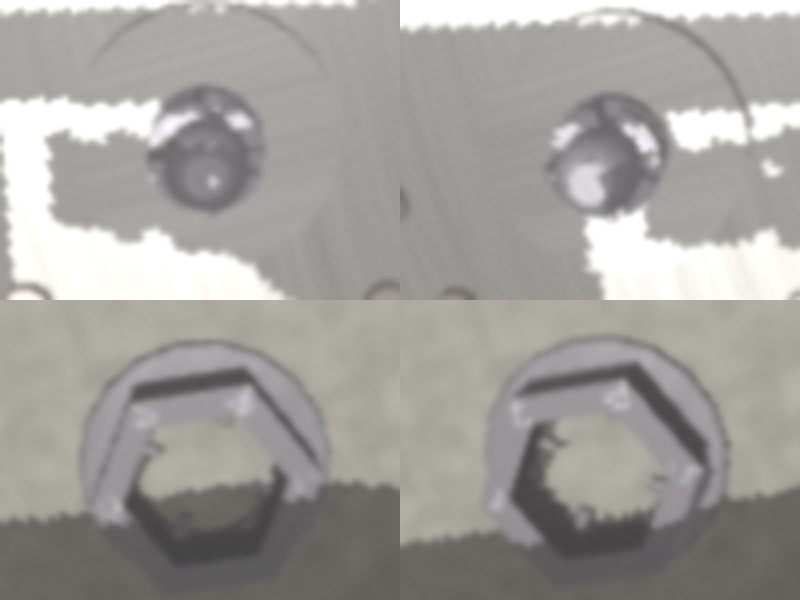

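Nut: the flange rim is visible and the hexagon's top-edge direction is clear in n0 (corners near zoom (130,400) and (247,382)), with lugs inside the bore. The stud and part of the hub edge are visible in s0 and s1. Next I fit circles of known radius across both views, leaving height free.

```bash
cat > fit.py <<'E'
from h import *
from scipy.optimize import least_squares
def fit(names,p0,r,tol,lo=20,hi=60,sector=None):
    P=np.array(p0,float);cs=[dict(np.load(f"w_{n}.npz")) for n in names];E=[]
    for c in cs:
        c["fish"]=True;e=cv2.Canny(cv2.cvtColor(c["frame"],cv2.COLOR_RGB2GRAY),lo,hi)
        E.append(np.argwhere(e)[:,::-1])
    for k in tol:
        sel=[]
        for c,e in zip(cs,E):
            near=[x for x in e if np.hypot(*(x-project(c,P)))<70]
            for x in near:
                o,d=ray(c,x);q=o+d*(P[2]-o[2])/d[2];w=q-P
                if abs(np.hypot(*w[:2])-r)<k: sel.append((o,d))
        O=np.array([a for a,_ in sel]);D=np.array([b for _,b in sel])
        def res(x):
            q=O+D*((x[2]-O[:,2])/D[:,2])[:,None];return (np.hypot(q[:,0]-x[0],q[:,1]-x[1])-r)*1000
        s=least_squares(res,P,loss="soft_l1",f_scale=.3);P=s.x
    return P,len(sel),np.median(abs(res(P)))
E
python3 - <<'E'
from fit import *
cs={n:dict(np.load(f"w_{n}.npz"),fish=True) for n in("s0","s1","n0","n1")}
off=dict(s0=(206,142,0,0),s1=(155,140,400,0),n0=(210,139,0,300),n1=(155,141,400,300))
def px(n,x,y): a=off[n];return (a[0]+(x-a[2])/4,a[1]+(y-a[3])/4)
# hand picks: hex top-face corner triangulation
for a,b in(((131,402),(514,402)),((247,384),(628,381)),((313,478),(698,470))):
    print("corner",tri([ray(cs["n0"],px("n0",*a)),ray(cs["n1"],px("n1",*b))]).round(4),onplane(cs["n0"],px("n0",*a),.024).round(4),onplane(cs["n1"],px("n1",*b),.024).round(4))
print("flange",fit(("n0","n1"),(.452,.214,.005),.028,(.004,.002,.0012)))
for n in("n0","n1"): print(n,fit((n,n),(.452,.214,.005),.028,(.003,.0015)))
st=tri([ray(cs["s0"],px("s0",209,178)),ray(cs["s1"],px("s1",597,180))]);print("tip",st)
print("hub",fit(("s0","s1"),(st[0],st[1],.15),.034,(.004,.002,.0012),10,30))
print("rotor",fit(("s0","s1"),(st[0],st[1],.13),.088,(.005,.003,.0015)))
E
```

```text
corner [0.4338 0.2279 0.0233] [0.4336 0.2285 0.024 ] [0.4341 0.2277 0.024 ]
corner [0.4538 0.2409 0.0197] [0.4531 0.2418 0.024 ] [0.4541 0.2418 0.024 ]
corner [0.4748 0.2293 0.0198] [0.474 0.23  0.024] [0.4746 0.2307 0.024 ]
flange (array([0.4536571 , 0.21588859, 0.00162482]), 220, np.float64(0.405820034147051))
n0 (array([0.4530036 , 0.21390029, 0.00373861]), 174, np.float64(0.8482489692854499))
n1 (array([ 0.45182491,  0.21248534, -0.00169427]), 186, np.float64(0.6387400085621566))
tip [ 0.55737316 -0.20153535  0.17944061]
hub (array([ 0.55783036, -0.1974702 ,  0.15972657]), 189, np.float64(0.38261384312229807))Traceback (most recent call last):
  File "<stdin>", line 12, in <module>
  File "fit.py", line 18, in fit
    s=least_squares(res,P,loss="soft_l1",f_scale=.3);P=s.x
    return func(*args, **kwargs)
    vector_fun = VectorFunction(
        fun_wrapped,
    ...<6 lines>...
        workers=workers
    )
    self._update_fun()
    ~~~~~~~~~~~~~~~~^^
    self.f = self.fun_wrapped(xp_copy(self.x))
             ~~~~~~~~~~~~~~~~^^^^^^^^^^^^^^^^^
    return np.atleast_1d(self.fun(x))
                         ~~~~~~~~^^^
    return self.f(x, *self.args, **self.kwargs)
           ~~~~~~^^^^^^^^^^^^^^^^^^^^^^^^^^^^^^
  File "fit.py", line 17, in res
    q=O+D*((x[2]-O[:,2])/D[:,2])[:,None];return (np.hypot(q[:,0]-x[0],q[:,1]-x[1])-r)*1000
                 ~^^^^^
IndexError: too many indices for array: array is 1-dimensional, but 2 were indexed
```

Nut by corners is about (0.4546, 0.217) with a flat normal at 2.7°. The hub fit needs a better view, so I take views with the camera straight above both, nearer.

Run:
```python
from h import *
L=[]
for nm,p,yaw,h in(("s",np.array([.5574,-.2010,.182]),-.345,.04),("n",np.array([.4546,.217,.024]),np.radians(2.7),.065)):
    T=R.from_quat(down(yaw)).as_matrix()
    for i,d in enumerate((-.02,.02)):
        q=p-T[:,0]*.074+T[:,1]*d+[0,0,h]
        if i==0: bot.reach(q,down(yaw))
        else: bot.servo_line(q)
        bot.dwell(.3)
        c=wrist(f"w_{nm}{i+2}");u,v=project(c,p).round().astype(int);print(nm,i+2,u,v,get_obs()["time_s"])
        im=cv2.imread(f"pics/w_{nm}{i+2}.png")[max(v-37,0):v+38,u-50:u+50]
        L.append(cv2.resize(cv2.convertScaleAbs(im,alpha=1.3),None,fx=4,fy=4,interpolation=2)[:300]);print(im.shape)
L=[np.pad(x,((0,300-len(x)),(0,0),(0,0))) for x in L]
cv2.imwrite("pics/z2.png",np.vstack([np.hstack(L[:2]),np.hstack(L[2:])]))
```

```text
s 2 291 102 9.6667
(75, 100, 3)
s 3 220 101 10.4333
(75, 100, 3)
n 2 286 99 12.45
(75, 100, 3)
n 3 225 100 13.2167
(75, 100, 3)
```

View pics/z2.png

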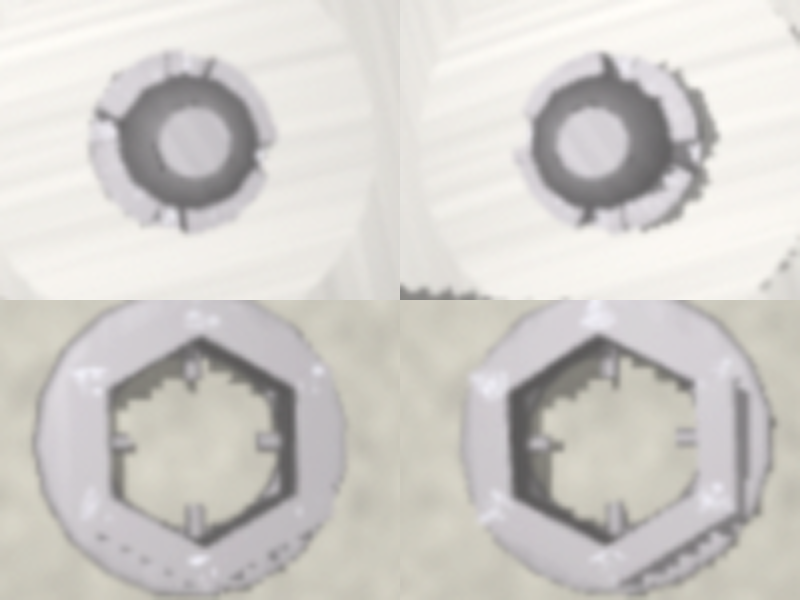

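Both are clear now.
- **Stud:** tip centre at s2 (289.8,100.5) and s3 (218.3,99.5). The gap centres are about 10° clockwise of image-up (the gap walls are the dark slits).
- **Nut:** bore hexagon centre at n2 (286.6,97.2) and n3 (226,98.2). Its flats are square to the tool y axis and its lugs lie along the tool axes.

Next I triangulate both and grasp.

Run:
```python
from h import *
cs={n:dict(np.load(f"w_{n}.npz"),fish=True) for n in("s2","s3","n2","n3")}
st=tri([ray(cs["s2"],(289.75,100.5)),ray(cs["s3"],(218.25,99.5))])
n=tri([ray(cs["n2"],(286.6,97.2)),ray(cs["n3"],(226,98.2))])
print("stud",st,[onplane(cs[k],u,.182)[:2].round(4) for k,u in(("s2",(289.75,100.5)),("s3",(218.25,99.5)))])
print("nut",n,[onplane(cs[k],u,.024)[:2].round(4) for k,u in(("n2",(286.6,97.2)),("n3",(226,98.2)))])
yaw=np.radians(2.7);q=down(yaw)
hand.move_gripper(.068,30);
bot.reach([n[0],n[1],.09],q);bot.servo_line([n[0],n[1],.0235],velocity=.05);bot.dwell(.2)
o=get_obs();print(o["position"],o["wrist_force"])
hand.move_gripper(.03,30);bot.dwell(.2);o=get_obs();print(o["gripper_width"],o["grip_force"],o["wrist_force"],bot.tcp_to_tips)
np.save("f_before.npy",o["wrist_force"])
bot.servo_line([n[0],n[1],.12],velocity=.15);bot.dwell(.3)
o=get_obs();print(o["time_s"],o["gripper_width"],o["position"],o["wrist_force"])
wrist("w_g0");w=cv2.imread("pics/w_g0.png")
c=dict(np.load("w_g0.npz"),fish=True);u=project(c,o["position"]);print(u)
cv2.imwrite("pics/g0.png",cv2.resize(w[80:330,100:412],(780,600),interpolation=2))
```

```text
stud [ 0.55691211 -0.20016346  0.18364097] [array([ 0.5571, -0.2002]), array([ 0.5567, -0.2001])]
nut [0.45503971 0.21801924 0.02340803] [array([0.455 , 0.2182]), array([0.4551, 0.2179])]
[0.45517926 0.21808667 0.0237127 ] [-0.19080119 -0.00506902  0.40379784]
0.041404154111325316 30.734678339213133 [-1.18181904 -0.80218167  4.49797995] 0.017
17.275 0.04139131361065561 [0.45468242 0.21783341 0.11928606] [ 0.68225264  0.79063777 -1.88924391]
[254.69134368 255.79508779]
```

View pics/g0.png

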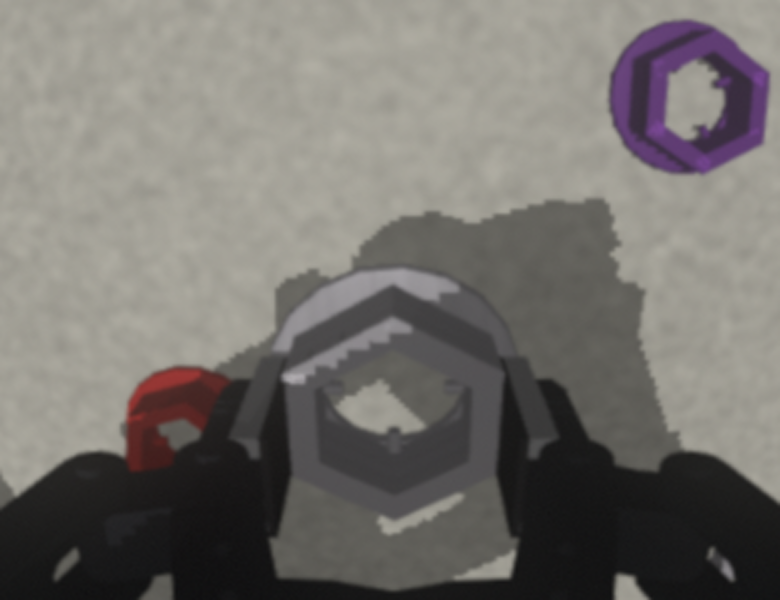

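The nut is held square (width 41.4 mm). Its bore centre is at about px (257.8,255.4) against the projected TCP at (254.7,255.8). The fingers appear shifted likewise, so the camera reads about +1.5 mm along tool y. I correct the stud for that and come down with force feel, starting on a land at yaw -50° (gap near -30°).

```bash
cat > feel.py <<'E'
from h import *
import json
def F(n=3):
    v=[]
    for _ in range(n): bot.dwell(.02);v.append(get_obs()["wrist_force"])
    return np.mean(v,0)
class S: # compliant stepping: p=commanded TCP, yaw in deg, f0=tare
    def __init__(s,p,yaw,f0): s.p=np.array(p,float);s.yaw=yaw;s.f0=np.array(f0)
    def go(s,dz=0,dyaw=0,k=.00008):
        s.p[2]+=dz;s.yaw+=dyaw
        bot.servo_line(s.p,down(np.radians(s.yaw)),velocity=.02 if dz else .01)
        f=F()-s.f0
        if np.hypot(*f[:2])>1.5: s.p[:2]+=np.clip(k*f[:2],-.0004,.0004)
        s.f=f;return f
    def log(s,t=""): o=get_obs();print(t,f"t={o['time_s']:.2f} yaw={s.yaw:.1f} cmd={(s.p*1e3).round(1)} act={(o['position']*1e3).round(1)} f={s.f.round(1)} tq={o['ft_torque'][2]:.2f}")
    def save(s): json.dump([list(s.p),s.yaw,list(s.f0)],open("s.json","w"))
def load(): return S(*json.load(open("s.json")))
E
python3 - <<'E'
from feel import *
q=down(np.radians(-50));
bot.servo_line([.45,.2,.26],velocity=.3)
bot.reach([.5555,-.1997,.235],q);bot.servo_line([.5555,-.1997,.222],velocity=.05);bot.dwell(.3)
s=S([.5555,-.1997,.222],-50,F(6));s.f=s.f0;s.log("tare");print(get_obs()["joint_pos"].round(2))
c=wrist("w_h0");cv2.imwrite("pics/h0.png",cv2.resize(cv2.imread("pics/w_h0.png")[130:330,130:382],(756,600),interpolation=2))
while s.p[2]>.186:
    f=s.go(dz=-.001 if s.p[2]>.204 else -.0005)
    if np.abs(f).max()>1.5: s.log()
    if f[2]>5 or np.hypot(*f[:2])>10: break
s.log("end");s.save()
E
```

```text
tare t=20.28 yaw=-50.0 cmd=[ 555.5 -199.7  222. ] act=[ 555.5 -199.7  222.2] f=[-0.3  0.1 -1.8] tq=0.01
[-0.35  0.33  1.74  0.    1.08  0.52]
end t=36.53 yaw=-50.0 cmd=[ 555.5 -199.7  186. ] act=[ 555.5 -199.7  186. ] f=[ 0.6 -0.4  0.7] tq=-0.01
```

Run:
```python
from feel import *
s=load()
while s.p[2]>.1815:
    f=s.go(dz=-.0006);s.log()
    if f[2]>3 or np.hypot(*f[:2])>8: break
s.save()
```

```text
t=36.83 yaw=-50.0 cmd=[ 555.5 -199.7  185.4] act=[ 555.5 -199.7  185.4] f=[-0.2 -0.1  0.9] tq=0.02
 t=37.13 yaw=-50.0 cmd=[ 555.5 -199.7  184.8] act=[ 555.5 -199.7  184.8] f=[ 0.1 -0.   0.4] tq=0.04
 t=37.43 yaw=-50.0 cmd=[ 555.5 -199.7  184.2] act=[ 555.6 -199.7  184.3] f=[0.6 0.2 1.9] tq=-0.01
 t=37.73 yaw=-50.0 cmd=[ 555.5 -199.7  183.6] act=[ 555.7 -199.8  184.1] f=[-0.9  0.3  7.3] tq=-0.00
```

The lugs are on the lands, at the height predicted. Now back off with a light preload.

Run:
```python
from feel import *
s=load();land=.1842;dz=.0003;drop=False
for i in range(24):
    f=s.go(dz=dz,dyaw=3.0);s.log();dz=0
    if f[2]<1.5:
        f=s.go(dz=-.0006);s.log("dn")
        if s.p[2]<land-.0011 and f[2]<2.5:
            drop=True;break
    elif f[2]>9: dz=.0003
    if abs(get_obs()["ft_torque"][2])>.6 or np.hypot(*f[:2])>12: print("jam?");break
    if s.yaw>-12: break
while drop and s.p[2]>.1765:
    f=s.go(dz=-.0012);s.log("drop")
    if f[2]>5: break
s.save()
```

```text
t=38.03 yaw=-47.0 cmd=[ 555.5 -199.7  183.9] act=[ 555.7 -199.8  184.1] f=[0.1 0.4 6. ] tq=0.00
 t=38.33 yaw=-44.0 cmd=[ 555.5 -199.7  183.9] act=[ 555.8 -199.8  184.1] f=[0.8 0.4 6.3] tq=0.02
 t=38.63 yaw=-41.0 cmd=[ 555.7 -199.7  183.9] act=[ 555.8 -199.8  184. ] f=[2.5 0.  5.7] tq=-0.02
 t=38.93 yaw=-38.0 cmd=[ 555.7 -199.7  183.9] act=[ 555.5 -199.7  183.7] f=[ 0.3 -0.6  4.8] tq=0.05
 t=39.23 yaw=-35.0 cmd=[ 555.7 -199.7  183.9] act=[ 555.3 -199.6  183.5] f=[-0.3 -0.6  1. ] tq=0.03
dn t=39.53 yaw=-35.0 cmd=[ 555.7 -199.7  183.3] act=[ 555.5 -199.7  183.2] f=[-0.9 -0.2  1.4] tq=0.04
 t=39.83 yaw=-32.0 cmd=[ 555.7 -199.7  183.3] act=[ 555.6 -199.6  183.2] f=[-0.1 -0.4  0.8] tq=-0.02
dn t=40.13 yaw=-32.0 cmd=[ 555.7 -199.7  182.7] act=[ 555.6 -199.7  182.6] f=[-0.4 -0.6  0.2] tq=-0.06
drop t=40.43 yaw=-32.0 cmd=[ 555.6 -199.8  181.5] act=[ 555.6 -199.8  181.4] f=[-1.1 -1.3 -0.3] tq=0.10
drop t=40.73 yaw=-32.0 cmd=[ 555.5 -200.   180.3] act=[ 555.5 -199.8  180.2] f=[-0.9 -1.9  0.8] tq=0.02
drop t=41.03 yaw=-32.0 cmd=[ 555.5 -200.   179.1] act=[ 555.5 -199.8  178.9] f=[-0.1 -0.5 -0.6] tq=0.01
drop t=41.33 yaw=-32.0 cmd=[ 555.5 -200.   177.9] act=[ 555.7 -199.9  177.9] f=[-0.4  0.   0.5] tq=0.06
drop t=41.63 yaw=-32.0 cmd=[ 555.5 -200.   176.7] act=[ 555.5 -199.9  176.7] f=[ 0.  -0.2  0.4] tq=0.02
drop t=41.93 yaw=-32.0 cmd=[ 555.5 -200.   175.5] act=[ 555.8 -200.   176. ] f=[-1.2  0.7  6.9] tq=0.05
```

Run:
```python
from feel import *
s=load();y0=s.yaw;dz=.0006
for i in range(20):
    f=s.go(dz=dz,dyaw=-3.0);s.log();tot=y0-s.yaw
    dz=-.00019
    if f[2]>6: dz=.0001
    elif f[2]>4: dz=-.0001
    elif f[2]<-3: dz=-.0005
    elif f[2]<1.5: dz=-.0003
    if abs(get_obs()["ft_torque"][2])>.6 or np.hypot(*f[:2])>12 or abs(f[2])>15: print("stop");break
    if tot>=48: break
s.save()
```

```text
t=42.23 yaw=-35.0 cmd=[ 555.5 -200.   176.1] act=[ 555.7 -200.   176.1] f=[ 0.2 -0.2  3.6] tq=-0.01
 t=42.53 yaw=-38.0 cmd=[ 555.5 -200.   175.9] act=[ 555.8 -200.   176. ] f=[ 1. -0.  4.] tq=0.01
 t=42.83 yaw=-41.0 cmd=[ 555.5 -200.   175.8] act=[ 555.6 -200.   175.9] f=[ 0.9 -0.5  3.3] tq=-0.03
 t=43.13 yaw=-44.0 cmd=[ 555.5 -200.   175.6] act=[ 555.5 -199.9  175.7] f=[ 1.  -0.5  4.6] tq=0.02
 t=43.43 yaw=-47.0 cmd=[ 555.5 -200.   175.5] act=[ 555.5 -199.9  175.5] f=[ 0.8 -0.2  3.7] tq=0.02
 t=43.73 yaw=-50.0 cmd=[ 555.5 -200.   175.3] act=[ 555.5 -199.9  175.3] f=[0.9 0.3 3.7] tq=-0.02
 t=44.03 yaw=-53.0 cmd=[ 555.5 -200.   175.1] act=[ 555.5 -199.9  175.1] f=[0.5 0.1 3.3] tq=-0.00
 t=44.33 yaw=-56.0 cmd=[ 555.5 -200.   175. ] act=[ 555.5 -200.   174.9] f=[ 0.3 -0.2  3.6] tq=0.02
 t=44.63 yaw=-59.0 cmd=[ 555.5 -200.   174.8] act=[ 555.5 -199.9  174.8] f=[ 0.4 -0.1  3.7] tq=-0.02
 t=44.93 yaw=-62.0 cmd=[ 555.5 -200.   174.6] act=[ 555.5 -199.9  174.6] f=[ 0.2 -0.1  3.6] tq=0.03
 t=45.23 yaw=-65.0 cmd=[ 555.5 -200.   174.4] act=[ 555.5 -200.   174.4] f=[ 0.  -0.3  3.6] tq=-0.04
 t=45.53 yaw=-68.0 cmd=[ 555.5 -200.   174.2] act=[ 555.6 -200.   174.2] f=[0.6 0.1 3.8] tq=0.01
 t=45.83 yaw=-71.0 cmd=[ 555.5 -200.   174. ] act=[ 555.5 -199.9  174. ] f=[ 0.6 -0.1  4.3] tq=-0.08
 t=46.13 yaw=-74.0 cmd=[ 555.5 -200.   173.9] act=[ 555.5 -199.9  173.9] f=[0.5 0.3 3.6] tq=0.01
 t=46.43 yaw=-77.0 cmd=[ 555.5 -200.   173.7] act=[ 555.5 -200.   173.7] f=[ 0.1 -0.3  3.8] tq=-0.02
 t=46.73 yaw=-80.0 cmd=[ 555.5 -200.   173.5] act=[ 555.6 -200.   173.7] f=[-0.1 -0.2  6.3] tq=-0.02
```

Run:
```python
from feel import *
s=load()
for d in(-2,-2):
    f=s.go(dyaw=d);s.log()
    if abs(get_obs()["ft_torque"][2])>.5 or f[2]>10: break
hand.move_gripper(.062,30);bot.dwell(.2);o=get_obs();print(o["gripper_width"],o["wrist_force"]-s.f0)
bot.servo_line([s.p[0],s.p[1],.25],velocity=.15)
T=R.from_quat(get_obs()["orientation"]).as_matrix()
bot.servo_line(np.r_[s.p[:2],.25]-T[:,0]*.074,velocity=.2);bot.dwell(.3)
c=wrist("w_e");u,v=project(c,[s.p[0],s.p[1],.174]).round().astype(int);print(u,v,get_obs()["time_s"])
cv2.imwrite("pics/e.png",cv2.resize(cv2.imread("pics/w_e.png")[max(v-70,0):v+70,u-90:u+90],(720,560),interpolation=2))
```

```text
t=47.03 yaw=-82.0 cmd=[ 555.5 -200.   173.5] act=[ 555.7 -200.   173.7] f=[-0.6  0.3  7.7] tq=-0.12
 t=47.33 yaw=-84.0 cmd=[ 555.5 -200.   173.5] act=[ 555.6 -200.   173.7] f=[-0.  0.  7.] tq=-0.02
0.06206491996983991 [ 0.68125209 -0.72329481  2.03344703]
256 103 49.3917
```

View pics/e.png

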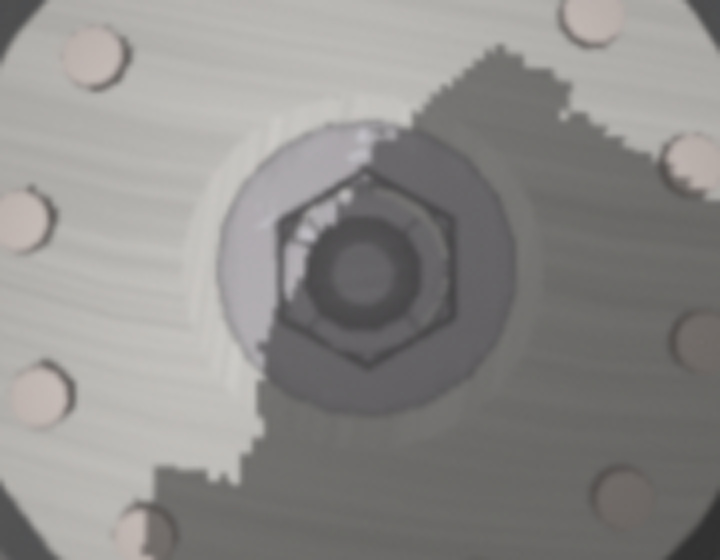

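The nut sits level and centred on the hub (picture centre (366,268)). Its height stayed constant over the last 4° of turning, so the flange is on the hub. The gripper is clear.

```bash
python3 -c "
from workcell import *
print(hand_in())"
```

```text
the job is handed in; nothing more can be done
None
```

The flange nut is wound onto the stud with its flange on the hub, and it is released. The highest wrist force I logged was about 8 N, nothing else on the bench was touched as far as I could see, and the job was handed in at about 49 s; no verdict was returned.

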